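# Gauge a turntable bearing sleeve and present the tip to the reading camera

## Task

Take the depth gauge with the round collar (not the plain pin) out of the cradle, push it gently into the bore of the clamped bearing sleeve until its collar stops against the sleeve's mouth, and draw it right out again. Then hold it in front of the reading camera: rod level, tip pointing straight into the middle of the lens and about 30 mm short of the glass, touching nothing, and finish like that, still holding the gauge steady in the gripper. Leave the plain pin and everything else on the bench where it is.

Things in the scene. Friction and masses are not known exactly. Their poses are not given: they have to be found in the camera images.
- gauge: Depth gauge, loose, 0.12 kg, level in either slot of the cradle. Along x: black handle 18 x 18 mm square, x -88 to -8 mm (grip it across y, x -70 to -20); round steel collar 28 mm across, x -8 to 0; steel rod 10 mm across, x 0 to 75 mm, last 8 mm tapered to 5 mm. Origin on the rod's axis at the collar's front face, which stops on the sleeve; x towards the tip, z up. Balances near x = -25 mm.
- gauge_tip (a point): End of the gauge's rod, on its axis, 75 mm ahead (+x) of the gauge's origin; axes as the gauge's.
- plain_pin: Look-alike to leave alone, loose: same black handle and steel rod, but no collar. Lies in the cradle's other slot, parallel to the gauge, 80 mm beside it. Origin and axes as on the gauge (tip at x = 75 mm, handle x -88 to -8 mm).
- cradle: Fixed aluminium rest, base 150 x 135 x 10 mm, x -103 to 47 mm. Origin on the bench, x the way the rods point, z up. Slots at y = 40 and -40 mm, open above, hold the rods' axes 50 mm above the bench, collar faces at x = 0. Rests 12 mm long, under the rod at x = 28 (top 53 mm high) and the handle's tail at x = -82 (51 mm high); room for fingers between, down to 10 mm above the bench.
- fixture: Fixed fixture with a brass bearing sleeve clamped level, mouth facing about towards the robot. Origin on the bench below the sleeve's mouth; x is the direction of insertion, along the sleeve's axis; z up. Base 125 x 90 x 12 mm, x -8 to 117 mm; overall height 92 mm, straps over the sleeve at x = 30 and 80 mm.
- bore_mouth (a point): Centre of the sleeve's mouth, in the plane of its rigid flange (48 mm across), 70 mm above the bench; axes as the fixture's, x into the bore. Bore 14 mm in diameter, straight, open through its 98 mm: the rod goes in fully until the collar meets the flange.
- reader: Fixed reading camera on a stand. Origin on the bench below the front glass of its lens; x points from the glass back into the camera, so it looks along -x, about towards the robot; z up. Base 120 x 100 x 15 mm, x 25 to 145 mm; column 180 mm high at x = 115 mm; housing 50 x 50 mm around the axis, x 40 to 95 mm.
- lens (a point): Middle of the lens's front glass, 120 mm above the bench; axes as the reader's. Barrel 40 mm across, with a white ring light 52 mm across 12 mm behind the glass. The gauge is to point along +x here, its tip on the axis near x = -30 mm.
- counterweight: Bystander: dark steel disc 36 mm across, 24 mm high; origin under its centre.
- circuit: Bystander: green circuit board 50 x 36 mm, 14 mm high over its parts; origin under its centre.
- motor: Bystander: round steel motor, 52 mm across, 50 mm high, upright; origin under its centre.
- tin: Bystander: round aluminium tin, 68 mm across, 50 mm high; origin under its centre.
- screwdriver: Bystander: screwdriver with a black handle lying on the bench along its x axis.
- foot: Bystander: black rubber foot, 48 mm across, 34 mm high; origin under its centre.
Things that resemble listed ones, but are neither listed nor needed, are in the scene too. What is shaped like the gauge but brown, green or turquoise is not meant.

How it is judged:
By the outcome, as a careful person would: the job done as asked, in the order asked, and still so for the second after the job is handed in, while the arm keeps its last pose, push and grip.
It also fails if it takes over 58 s, if anything falls off the work surface, if the arm or the gripper's body presses on something with over 40 N, if the wrist force passes 120 N, or if a joint passes its speed limit or range.

## Robot

A 6-joint arm with a two-finger parallel gripper is mounted at the origin on the work surface. World frame = base frame: x ahead of the robot, y to its left, z up, the work surface at z = 0. Lengths are in m, angles in degrees, forces in N, time in s.
With the tool pointing down it reaches from about 0.375 to 0.9 m from the base axis. Payload 3.1 kg.
Tool frame: the origin (TCP) lies on the centre line of the jaws, within the pads' length; the fingertips stand 25 mm ahead of it and the grasp point (between the pads) lies 6 mm ahead of it; z points along the fingers, y is the line along which they close (so a half turn about z gives the same grasp; the last joint's range is limited). The gripper opens to 87 mm and grips with 3 to 60 N. Pads are 19 mm wide; open, the fingers measure 117 mm over their backs; the gripper's body (75 mm by 190 mm) begins 51 mm behind the grasp point.
Start: joints at [61.278, 30.224, 82.088, -0, 67.689, -10.227], TCP at [0.198, 0.593, 0.248] pointing down, gripper open.
Joint ranges: [-176.69, 176.69], [-43.24, 126.21], [12.49, 139.97], [-82, 262], [0, 151.66], [-163.58, 163.58]. Speed limits (degrees/s): [159.86, 159.86, 180, 180, 180, 180].

## Interface

Orientations are given as a 3x3 rotation matrix whose columns are the frame's x, y, z axes.
In Python, from rig import bot, cams, models gives the robot as it stands. The module is installed in compiled form; this text tells all that it offers.
- The arm moves only by the shell command python3 -m handwheel 'ROWS' [OPENING]. ROWS is JSON, a list of rows, each a list of 6 numbers: the shift along the world's x, y, z each as a share of 1 m, from -1 to 1, then the turn, a rotation vector about the world's x, y, z each as a share of 2 rad, from -1 to 1. In form: [[dx, dy, dz, wx, wy, wz], ...]. A call has exactly 8 rows; each row is the pose to reach, as a shift and turn from the pose commanded when the call began; what a row does not reach only later rows make up. A row lasts 1/12 s, in which the tool goes at most 41.7 mm and 7.16 degrees, less where a joint would pass 70% of its speed; a pose out of reach is approached as far as the arm can. A call with a number of a shift or a turn outside -1 to 1 is refused whole. A call with a gripper value outside its range is refused whole. OPENING is the opening, from -1 (shut) to 1 (fully open), so that 0 is half open, set as the call begins (- or left out, the last holds). The fingers move at their own pace and stop on an object; the grip force is fixed at half the most. Time passes only in rows, so rows that repeat a pose let the fingers close, or fill a call up. It gives the time, the measured TCP pose, the force, the opening and the grip force at its end, in the units of the state.
- bot.read_state(): the state, without advancing time (a new reading comes with each control period).
- cams.capture(name): name is "side" or "top"; returns (picture, depth): 480x640x3 uint8, blue, green, red; 480x640 float32, m along the optical axis (not along the pixel's ray), 0 where there is no reading.
- cams.calibration(name): a dict with "mtx" (3x3 intrinsics, pixels), "dist_coeffs" ([k1, k2, p1, p2, k3] as OpenCV has them; the pictures are not rectified), "R" (3x3) and "t" (3): a world point X has camera coordinates R X + t. Camera axes: x right, y down, z forward; pixel columns grow to the right and rows downward; lengths in m; the calibration is good to about 2 mm. A picture is of the moment at which its call begins. calibration takes no time and is no camera call.
- bot.hand_in(): hands the job in; it is judged then, once.
Trained networks look in the newest picture that a camera, given by its name, has taken for a name from the list of things; names that differ only in an ending like _2 or _b are one class to them, and where a whole thing is asked for, a point or a joint stands for the part that bears it (a point fixed in the world has none). Each returns a list of dicts, best first, with "conf" (0 to 1); they miss things now and then, are a little off and sometimes report something else, mostly with a low value. They report only what shows in the picture. A call takes as long as a camera call. They do not tell look-alikes from the thing itself.
- models.spot_in(query, camera): "position" ([column, row] in pixels, amid what is visible of it).
- models.tip_of(query, camera): "position" ([column, row] in pixels: a listed point, or the origin of a listed thing).
The state is a dict: "time_s": time; "joint_positions": joint angles; "qvel": joint speeds; "tau": joint torques, N m; "position": TCP position; "tcp_rot": TCP orientation; "force": force on the tool from outside, world axes, zero at the start; "moment": the same for the moment, N m; "opening": opening from 0.0 (shut) to 1.0 (fully open); "grasp_force": force on a finger pad.
Only numpy, scipy, OpenCV 4.12 (cv2) and the standard library are available. Lean on these libraries where they do the work, as an engineer would, in place of code of your own. Each camera call takes 0.05 s, during which the arm holds its last target. There are 200 camera calls.

## Working session

There is one attempt and no reset: what is moved stays moved. The work goes in short steps, Python scripts to look and compute and a shell command to move; the robot and the scene stay as the last step left them, time stands still between calls to the robot, and variables do not carry over. Pictures are saved under pics/ and viewed, at most 10 in all, crops included, and the job is handed in when it is done.

```bash
mkdir -p pics; ls; cat > h.py <<'E'
import numpy as np, cv2
from rig import bot,cams,models
def cal(n):
    c=cams.calibration(n); return [np.array(c[k],float) for k in("mtx","dist_coeffs","R","t")]
def ray(n,p):
    K,d,R,t=cal(n); u=cv2.undistortPoints(np.array([[p]],float),K,d)[0,0]
    return -R.T@t, R.T@np.array([u[0],u[1],1.])
def at_z(n,p,z):
    o,r=ray(n,p); return o+r*(z-o[2])/r[2]
def at_depth(n,p,dep):
    o,r=ray(n,p); return o+r*dep
def tri(p1,p2,n1="top",n2="side"):
    o1,r1=ray(n1,p1);o2,r2=ray(n2,p2)
    s=np.linalg.lstsq(np.c_[r1,-r2],o2-o1,rcond=None)[0]
    a,b=o1+s[0]*r1,o2+s[1]*r2
    return (a+b)/2,np.linalg.norm(a-b)
def proj(n,X):
    K,d,R,t=cal(n); return cv2.projectPoints(np.array(X,float).reshape(-1,3),cv2.Rodrigues(R)[0],t,K,d)[0][:,0]
E
python3 - <<'E'
from h import *
np.set_printoptions(precision=4,suppress=True)
s=bot.read_state();print(s["time_s"],s["position"],s["tcp_rot"],s["opening"])
for n in("top","side"):
    im,d=cams.capture(n);cv2.imwrite(f"pics/{n}0.png",im);np.save(f"d_{n}.npy",d)
    K,_,R,t=cal(n);print(n,K[0,0],-R.T@t,R[2])
    for q in["gauge","gauge_tip","plain_pin","cradle","fixture","bore_mouth","reader","lens"]:
        print(q,[(np.round(a["position"],1).tolist(),round(a["conf"],2)) for a in models.tip_of(q,n)][:4])
E
```

```text
pics
0.0 [0.1979 0.5921 0.2466] [[-0.9483  0.3172 -0.001 ]
 [ 0.3172  0.9483 -0.0019]
 [ 0.0004 -0.0022 -1.    ]] 1.0032534839801093
top 619.2304412840464 [0.294  0.0049 1.8045] [ 0.1516 -0.0067 -0.9884]
gauge [([465.8, 164.5], 0.71), ([423.3, 211.7], 0.64), ([376.7, 293.1], 0.62), ([379.3, 152.4], 0.55)]
gauge_tip [([396.2, 165.8], 0.68), ([425.0, 178.9], 0.61), ([370.5, 318.3], 0.53), ([474.0, 148.4], 0.53)]
plain_pin [([396.1, 212.7], 0.87), ([186.2, 316.1], 0.68)]
cradle [([406.9, 210.7], 0.95), ([324.4, 230.9], 0.42), ([423.6, 178.6], 0.32)]
fixture [([229.9, 228.3], 0.68)]
bore_mouth [([228.5, 227.5], 0.57)]
reader [([298.4, 180.1], 0.85)]
lens [([299.0, 172.0], 0.79), ([324.6, 233.7], 0.63)]
side 516.7832045433285 [ 0.1898 -0.8773  0.7068] [ 0.3215  0.7744 -0.5449]
gauge [([416.3, 337.7], 0.97), ([514.5, 385.7], 0.88), ([456.5, 290.9], 0.65)]
gauge_tip [([448.6, 328.4], 0.85), ([560.6, 388.4], 0.82), ([451.0, 311.9], 0.7), ([225.3, 339.8], 0.68)]
plain_pin [([390.6, 316.6], 0.78)]
cradle [([401.1, 347.0], 0.94), ([372.6, 204.2], 0.15)]
fixture [([287.8, 222.7], 0.64)]
bore_mouth [([285.1, 198.6], 0.83)]
reader [([370.3, 249.0], 0.74)]
lens []
```

View pics/top0.png

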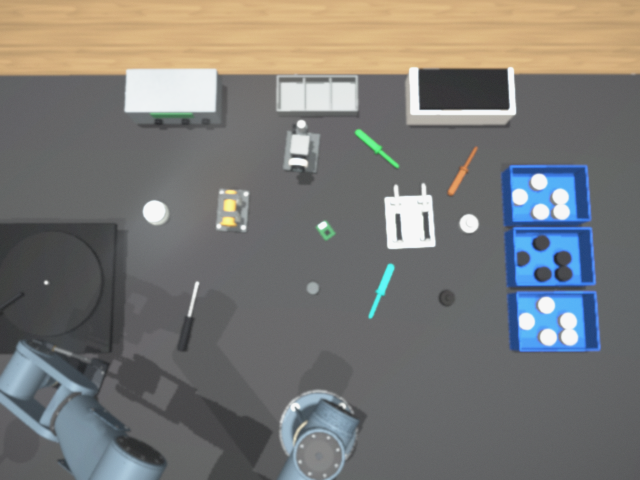

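View pics/side0.png

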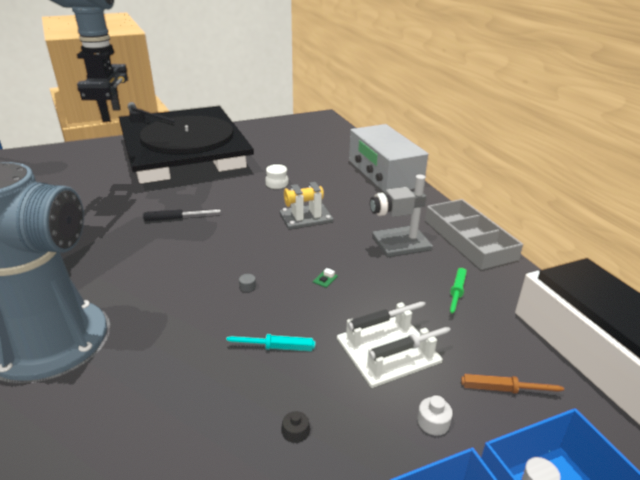

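The top view shows the cradle at (410,220), the fixture at (232,210) and the reader at (300,150). Both black-handled tools lie in the cradle, one per slot, at about (398,215) and (425,215) in top and (385,318) and (415,338) in side. The brown (463,170), green (377,148) and turquoise (381,290) tools are ruled out. Next I'll enlarge the cradle to find which one has the collar.

```bash
python3 - <<'E'
import cv2,numpy as np
a=cv2.imread("pics/top0.png")[175:260,375:445];b=cv2.imread("pics/side0.png")[290:390,330:460]
a=cv2.resize(a,None,fx=5,fy=5,interpolation=2);b=cv2.resize(b,None,fx=3.4,fy=3.4,interpolation=2)
o=np.zeros((430,800,3),np.uint8);o[:a.shape[0],:350]=a;o[:b.shape[0],355:355+b.shape[1]]=b[:430]
cv2.imwrite("pics/cr.png",o)
c=cv2.imread("pics/top0.png");f=cv2.resize(c[180:240,205:260],None,fx=7,fy=7,interpolation=2);r=cv2.resize(c[110:180,275:325],None,fx=7,fy=7,interpolation=2)
o=np.zeros((490,740,3),np.uint8);o[:420,:385]=f;o[:490,390:740]=r;cv2.imwrite("pics/fr.png",o)
E
```

```text
(no output)
```

View pics/cr.png

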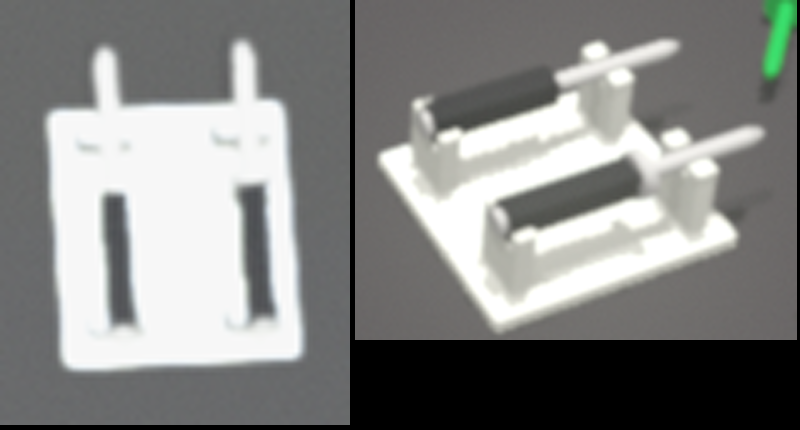

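View pics/fr.png

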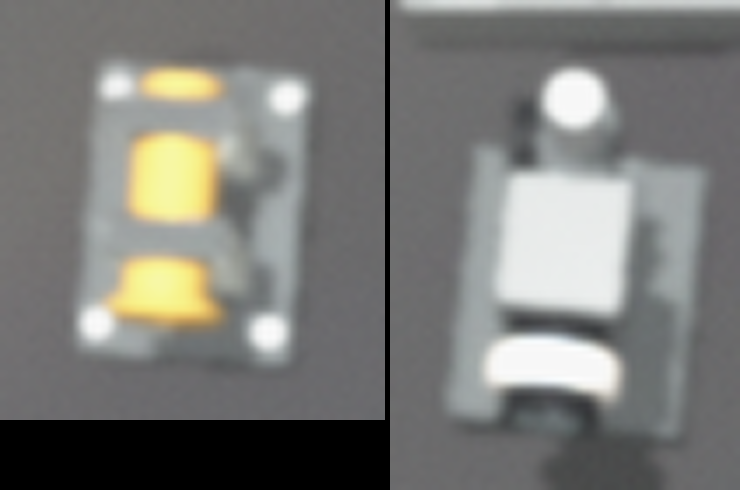

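The collar is plain to see at side (417,340). The gauge is therefore the tool in the right-hand slot, at top (425,215) and side (412,338). The left one, at top (398,215), has no collar and is the pin. In the second crop, the fixture's four bolts and brass sleeve, and the reader's barrel and base, are clear enough to measure.

```bash
python3 - <<'E'
from h import *
np.set_printoptions(precision=4,suppress=True)
T=lambda x,y,o,s=7:(x/s+o[0]-.5+.5/s,y/s+o[1]-.5+.5/s)
yaw=lambda a,b:np.degrees(np.arctan2(*(b-a)[1::-1]))
c=(375,175)
tip=T(243,43,c,5);hf=T(252,186,c,5);hr=T(261,320,c,5)
print("gauge tip tri",tri(tip,(448.6,328.4)))
print("top z=.05 tip",at_z("top",tip,.05),"hf z.059",at_z("top",hf,.059),"hr",at_z("top",hr,.059))
# side crop
S=lambda x,y:((x-355)/3.4+330,y/3.4+290)
print("side tip",at_z("side",S(760,133),.05),"collar net",at_z("side",(416.3,337.7),.05))
ptip=T(104,50,c,5);print("pin tip",tri(ptip,S(675,46)))
cor=[at_z("top",T(*p,c,5),.01) for p in((50,112),(284,103),(66,367),(299,357))];print("cradle corners",np.array(cor),yaw(cor[2],cor[0]),yaw(cor[3],cor[1]),yaw(cor[1],cor[0])-90,yaw(cor[3],cor[2])-90)
# fixture
f=(205,180)
b=[at_z("top",T(*p,f),.015) for p in((117,85),(287,97),(97,324),(267,332))];print("bolts",np.array(b),yaw(b[2],b[0]),yaw(b[3],b[1]),yaw(b[1],b[0])-90,yaw(b[3],b[2])-90,"mean",np.mean(b,0))
print("sleeve", at_z("top",T(181,84,f),.08),at_z("top",T(165,295,f),.08))
# flange bottom edge at (108..220,318)
print("flange ends",at_z("top",T(107,305,f),.07),at_z("top",T(221,320,f),.07))
print("mouth tri",tri((228.5,227.5),(285.1,198.6)),"side z.07",at_z("side",(285.1,198.6),.07),"top",at_z("top",(228.5,227.5),.07))
r=(275-390/7,110)
b=[at_z("top",T(*p,r),.015) for p in((474,147),(706,166),(446,415),(682,438))];print("reader",np.array(b),yaw(b[2],b[0]),yaw(b[3],b[1]),yaw(b[1],b[0])-90,yaw(b[3],b[2])-90)
print("lens top",at_z("top",(299,172),.12),"column",at_z("top",T(575,98,r),.18))
print("ring",at_z("top",T(553,362,r),.12))
E
python3 - <<'E'
import cv2,numpy as np
b=cv2.imread("pics/side0.png")[155:260,270:440]
cv2.imwrite("pics/s2.png",cv2.resize(b,None,fx=4.7,fy=4.7,interpolation=2))
E
```

```text
gauge tip tri (array([ 0.6966, -0.3073,  0.0506]), np.float64(0.0016902103674555054))
top z=.05 tip [ 0.6975 -0.3078  0.05  ] hf z.059 [ 0.6115 -0.3088  0.059 ] hr [ 0.5339 -0.3116  0.059 ]
side tip [ 0.696  -0.3086  0.05  ] collar net [ 0.6272 -0.3061  0.05  ]
pin tip (array([ 0.6939, -0.2271,  0.0485]), np.float64(0.0002812077360609812))
cradle corners [[ 0.6654 -0.1993  0.01  ]
 [ 0.6703 -0.3382  0.01  ]
 [ 0.5134 -0.2055  0.01  ]
 [ 0.5187 -0.342   0.01  ]] 2.325744089370095 1.461350267235243 2.0328893329844675 2.217839163497075
bolts [[0.6821 0.2828 0.015 ]
 [0.6766 0.2112 0.015 ]
 [0.5802 0.2892 0.015 ]
 [0.5765 0.2182 0.015 ]] -3.591739537424352 -4.014148930178389 -4.343883531808544 -2.9625333253433297 mean [0.6288 0.2504 0.015 ]
sleeve [0.6683 0.2468 0.08  ] [0.5815 0.2517 0.08  ]
flange ends [0.5791 0.2766 0.07  ] [0.5728 0.2303 0.07  ]
mouth tri (array([0.5689, 0.2518, 0.067 ]), np.float64(0.0038638814666937)) side z.07 [0.5691 0.2464 0.07  ] top [0.5665 0.2519 0.07  ]
reader [[ 0.8685  0.0909  0.015 ]
 [ 0.8597 -0.0084  0.015 ]
 [ 0.7507  0.1024  0.015 ]
 [ 0.7403  0.0024  0.015 ]] -5.56851289567517 -5.152274261692536 -5.040039856445944 -5.920324668569009
lens top [0.7147 0.0508 0.12  ] column [0.8352 0.0437 0.18  ]
ring [0.7455 0.054  0.12  ]
```

View pics/s2.png

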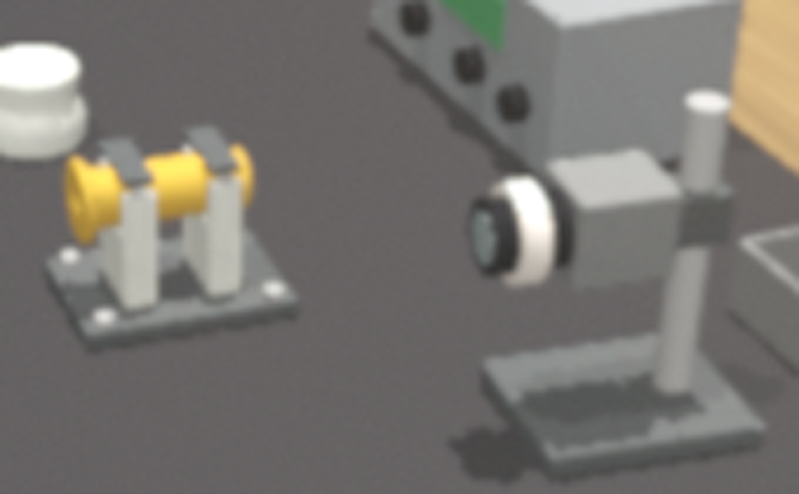

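Measured poses:

| Thing | Position (m) | Yaw |
|---|---|---|
| Gauge origin | (0.622, -0.310, 0.05) | about 2.1° |
| Grasp point on the gauge | (0.577, -0.312, 0.05) | – |
| Bore mouth | (0.573, 0.253, 0.07) | about -3.7° |
| Lens glass | (0.720, 0.055, 0.12) | about -5.4° |

These agree with the cradle's geometry and with the stated heights. I'll move over the gauge now.

```bash
python3 -m handwheel '[[0.01,-0.02,0,0,0,0.015],[0.025,-0.055,0,0,0,0.04],[0.04,-0.09,0,0,0,0.065],[0.055,-0.125,0,0,0,0.09],[0.07,-0.16,0,0,0,0.115],[0.085,-0.195,0,0,0,0.14],[0.1,-0.23,0,0,0,0.165],[0.115,-0.265,0,0,0,0.18]]' 0.15
python3 -m handwheel '[[0.015,-0.035,0,0,0,0],[0.03,-0.07,0,0,0,0],[0.045,-0.105,0,0,0,0],[0.06,-0.14,0,0,0,0],[0.075,-0.175,0,0,0,0],[0.09,-0.21,0,0,0,0],[0.105,-0.245,0,0,0,0],[0.12,-0.28,0,0,0,0]]'
python3 -m handwheel '[[0.015,-0.035,0,0,0,0],[0.03,-0.07,0,0,0,0],[0.045,-0.105,0,0,0,0],[0.06,-0.14,0,0,0,0],[0.075,-0.175,0,0,0,0],[0.09,-0.21,0,0,0,0],[0.105,-0.245,0,0,0,0],[0.12,-0.28,0,0,0,0]]'
python3 -m handwheel '[[0.01,-0.03,0,0,0,0],[0.017,-0.055,0,0,0,0],[0.024,-0.08,0,0,0,0],[0.024,-0.08,-0.03,0,0,0],[0.024,-0.08,-0.06,0,0,0],[0.024,-0.08,-0.08,0,0,0],[0.024,-0.08,-0.09,0,0,0],[0.024,-0.08,-0.09,0,0,0]]'
```

```text
time_s: 1.57
position: [0.3136, 0.3262, 0.2478]
tcp_rot: [[-0.999, -0.04, 0.001], [-0.04, 0.999, 0.0], [-0.001, 0.0, -1.0]]
force: [0.0, 0.1, 0.1]
opening: 0.586
grasp_force: 0.0
time_s: 2.23
position: [0.4338, 0.0458, 0.2479]
tcp_rot: [[-0.999, -0.037, 0.001], [-0.037, 0.999, 0.0], [-0.001, -0.0, -1.0]]
force: [0.3, 0.3, -0.2]
opening: 0.58
grasp_force: 0.0
time_s: 2.9
position: [0.5537, -0.2343, 0.2477]
tcp_rot: [[-0.999, -0.037, 0.0], [-0.037, 0.999, 0.0], [-0.0, 0.0, -1.0]]
force: [0.7, 0.6, 0.0]
opening: 0.575
grasp_force: 0.0
time_s: 3.57
position: [0.5758, -0.3113, 0.1547]
tcp_rot: [[-0.999, -0.037, -0.005], [-0.037, 0.999, 0.004], [0.004, 0.004, -1.0]]
force: [0.6, 0.0, 0.1]
opening: 0.576
grasp_force: 0.0
```

```bash
python3 -m handwheel '[[0,0,-0.02,0,0,0],[0,0,-0.04,0,0,0],[0,0,-0.06,0,0,0],[0,0,-0.075,0,0,0],[0,0,-0.09,0,0,0],[0,0,-0.1,0,0,0],[0,0,-0.1,0,0,0],[0,0,-0.1,0,0,0]]'
python3 - <<'E'
from h import *
for n in("top","side"):
    im,d=cams.capture(n);cv2.imwrite(f"pics/{n}1.png",im)
a=cv2.imread("pics/top1.png")[170:265,360:460];b=cv2.imread("pics/side1.png")[260:390,330:460]
a=cv2.resize(a,(400,380),interpolation=2);b=cv2.resize(b,(400,400),interpolation=2)
o=np.zeros((400,800,3),np.uint8);o[:380,:400]=a;o[:,400:]=b;cv2.imwrite("pics/g1.png",o)
E
```

```text
time_s: 4.23
position: [0.5778, -0.3126, 0.0583]
tcp_rot: [[-0.999, -0.037, 0.001], [-0.037, 0.999, -0.001], [-0.001, -0.001, -1.0]]
force: [0.4, 0.3, -0.3]
opening: 0.572
grasp_force: 0.0
```

View pics/g1.png

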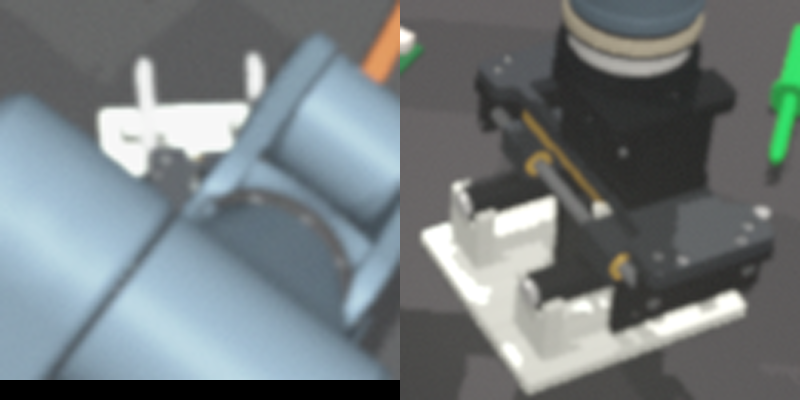

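The fingers straddle the gauge's handle, with its tail showing at crop (540,290), and both rods are undisturbed. I'll close the gripper and lift.

```bash
python3 -m handwheel '[[0,0,0,0,0,0],[0,0,0,0,0,0],[0,0,0,0,0,0],[0,0,0,0,0,0],[0,0,0,0,0,0],[0,0,0,0,0,0],[0,0,0,0,0,0],[0,0,0,0,0,0]]' -1
python3 -m handwheel '[[0,0,0,0,0,0],[0,0,0,0,0,0],[0,0,0.003,0,0,0],[0,0,0.008,0,0,0],[0,0,0.015,0,0,0],[0,0,0.025,0,0,0],[0,0,0.04,0,0,0],[0,0,0.06,0,0,0]]'
```

```text
time_s: 5.0
position: [0.5772, -0.3123, 0.0576]
tcp_rot: [[-0.999, -0.037, 0.0], [-0.037, 0.999, -0.0], [0.0, -0.0, -1.0]]
force: [-0.2, 0.6, 1.6]
opening: 0.201
grasp_force: 30.0
time_s: 5.67
position: [0.5765, -0.3117, 0.1176]
tcp_rot: [[-0.999, -0.037, -0.002], [-0.037, 0.999, 0.002], [0.002, 0.002, -1.0]]
force: [0.7, -0.2, -1.5]
opening: 0.2
grasp_force: 30.0
```

Held: opening 0.20 is about 17.5 mm, grip 30 N. Next I'll carry it to a standoff ahead of the bore.

```bash
python3 -m handwheel '[[0,0,0.03,0,0,0],[0,0.01,0.06,0,0,0],[-0.009,0.04,0.08,0,0,-0.005],[-0.018,0.07,0.08,0,0,-0.01],[-0.027,0.104,0.08,0,0,-0.02],[-0.036,0.138,0.08,0,0,-0.03],[-0.045,0.172,0.08,0,0,-0.04],[-0.054,0.206,0.08,0,0,-0.05]]'
python3 -m handwheel '[[-0.009,0.034,0,0,0,0],[-0.018,0.068,0,0,0,0],[-0.027,0.102,0,0,0,0],[-0.036,0.136,0,0,0,0],[-0.045,0.17,0,0,0,0],[-0.054,0.204,0,0,0,0],[-0.063,0.238,0,0,0,0],[-0.072,0.27,0,0,0,0]]'
python3 -m handwheel '[[-0.009,0.03,0,0,0,0],[-0.018,0.055,0,0,0,0],[-0.024,0.08,0,0,0,0],[-0.028,0.098,0,0,0,0],[-0.028,0.098,-0.03,0,0,0],[-0.028,0.098,-0.06,0,0,0],[-0.028,0.098,-0.08,0,0,0],[-0.028,0.098,-0.08,0,0,0]]'
```

```text
time_s: 6.33
position: [0.5227, -0.1049, 0.1988]
tcp_rot: [[-0.998, 0.064, 0.002], [0.064, 0.998, -0.001], [-0.002, -0.0, -1.0]]
force: [1.0, 0.3, -1.5]
opening: 0.206
grasp_force: 30.0
time_s: 7.0
position: [0.4508, 0.1655, 0.1987]
tcp_rot: [[-0.998, 0.063, 0.002], [0.063, 0.998, 0.0], [-0.002, 0.001, -1.0]]
force: [0.4, -0.6, -0.8]
opening: 0.2
grasp_force: 30.0
time_s: 7.67
position: [0.421, 0.2612, 0.1152]
tcp_rot: [[-0.998, 0.062, -0.006], [0.062, 0.998, -0.002], [0.006, -0.002, -1.0]]
force: [0.2, -0.8, -0.8]
opening: 0.203
grasp_force: 30.0
```

```bash
python3 -m handwheel '[[0,0,-0.01,0,0,0],[0,0,-0.02,0,0,0],[0,0,-0.03,0,0,0],[0,0,-0.036,0,0,0],[0,0,-0.04,0,0,0],[0,0,-0.04,0,0,0],[0,0,-0.04,0,0,0],[0,0,-0.04,0,0,0]]'
python3 - <<'E'
from h import *
for n in("top","side"):
    im,d=cams.capture(n);cv2.imwrite(f"pics/{n}2.png",im)
    for q in["gauge","gauge_tip","bore_mouth"]:
        print(n,q,[(np.round(a["position"],1).tolist(),round(a["conf"],2)) for a in models.tip_of(q,n)][:5])
a=cv2.imread("pics/top2.png")[190:270,200:280];b=cv2.imread("pics/side2.png")[170:250,220:320]
a=cv2.resize(a,(400,400),interpolation=2);b=cv2.resize(b,(500,400),interpolation=2)[:,:400]
o=np.zeros((400,800,3),np.uint8);o[:,:400]=a;o[:,400:]=b;cv2.imwrite("pics/g2.png",o)
E
```

```text
time_s: 8.33
position: [0.4235, 0.2618, 0.0778]
tcp_rot: [[-0.998, 0.063, 0.001], [0.063, 0.998, 0.0], [-0.001, 0.0, -1.0]]
force: [-0.4, 0.2, -1.3]
opening: 0.205
grasp_force: 30.0
top gauge [([466.4, 166.7], 0.86), ([377.5, 293.0], 0.8), ([379.6, 149.5], 0.61)]
top gauge_tip [([368.2, 318.3], 0.71), ([398.1, 167.1], 0.64), ([229.8, 232.0], 0.59), ([477.3, 147.2], 0.56)]
top bore_mouth [([226.4, 228.7], 0.8), ([299.1, 170.4], 0.3)]
side gauge [([263.3, 343.7], 0.91), ([518.4, 386.0], 0.84), ([248.3, 200.6], 0.76), ([457.3, 290.3], 0.56), ([293.1, 427.7], 0.16)]
side gauge_tip [([560.8, 387.6], 0.91), ([274.4, 196.8], 0.82), ([226.0, 340.0], 0.79), ([451.4, 310.5], 0.73), ([325.5, 278.9], 0.68)]
side bore_mouth [([285.0, 197.2], 0.64)]
```

View pics/g2.png

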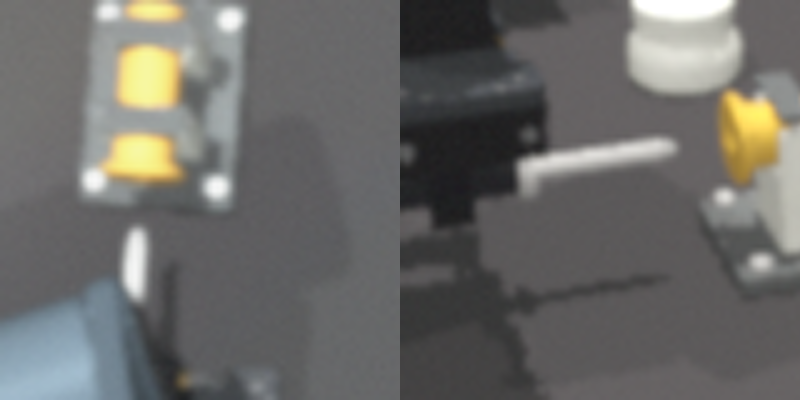

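```bash
python3 - <<'E'
from h import *
np.set_printoptions(precision=4,suppress=True)
T=lambda x,y:(x/5+200-.4,y/5+190-.4); S=lambda x,y:((x-400)/5+220-.4,y/5+170-.4)
t,dt=tri(T(137,229),S(677,146));a=at_z("top",T(137,229),t[2]);b=at_z("top",T(131.5,292),.07)
print("tip",t,dt,"yaw",np.degrees(np.arctan2(*(a-b)[1::-1])))
print("flange ends",at_z("top",T(103,172),.07),at_z("top",T(186,180),.07))
print("tri mouth",tri(T(144.5,176),S(733,137)))
print("sleeve mid z.08",[at_z("top",T(x,y),.08) for x,y in((143,150),(149,75),(155,10))])
D=np.array([.998,-.0645,0])
for nm,m in(("A",[.573,.2525,.07]),("B",[.5744,.2539,.07])):
    print(nm,proj("top",[m]),proj("side",[m]))
s=np.array([.4235,.2618,.0703]);p=s+D*.12
print("pred tip",p,proj("top",[p]),proj("side",[p]),"seen",T(137,229),S(677,146), "mouth seen",T(144.5,176),S(733,137))
E
```

```text
tip [0.5443 0.2557 0.0695] 0.0006482772476354272 yaw -3.806004469612868
flange ends [0.5767 0.2756 0.07  ] [0.5719 0.2285 0.07  ]
tri mouth (array([0.5741, 0.2519, 0.071 ]), np.float64(6.793326291713048e-05))
sleeve mid z.08 [array([0.5875, 0.2517, 0.08  ]), array([0.6306, 0.249 , 0.08  ]), array([0.6682, 0.2463, 0.08  ])]
A [[228.3182 225.2442]] [[285.7507 197.3123]]
B [[227.8327 224.7586]] [[286.0798 196.9838]]
pred tip [0.5433 0.2541 0.0703] [[227.569  235.6171]] [[274.6773 198.8901]] seen (227.0, 235.4) (275.0, 198.79999999999998) mouth seen (228.5, 224.79999999999998) (286.20000000000005, 197.0)
```

The tip is in line with the mouth to about 1.5 mm and the yaw matches. I'll trim by −1 mm in y and push in slowly.

```bash
python3 -m handwheel '[[0,-0.001,0.0005,0,0,0],[0.006,-0.0014,0.0005,0,0,0],[0.012,-0.0018,0.0005,0,0,0],[0.02,-0.0023,0.0005,0,0,0],[0.028,-0.0028,0.0005,0,0,0],[0.036,-0.0033,0.0005,0,0,0],[0.044,-0.0038,0.0005,0,0,0],[0.05,-0.0042,0.0005,0,0,0]]'
```

```text
time_s: 9.4
position: [0.4748, 0.2575, 0.078]
tcp_rot: [[-0.998, 0.063, 0.001], [0.063, 0.998, 0.0], [-0.001, 0.0, -1.0]]
force: [0.1, 1.2, -1.7]
opening: 0.201
grasp_force: 30.0
```

```bash
python3 -m handwheel '[[0.004,-0.0003,0,0,0,0],[0.009,-0.0006,0,0,0,0],[0.014,-0.0009,0,0,0,0],[0.019,-0.0012,0,0,0,0],[0.024,-0.0015,0,0,0,0],[0.029,-0.0018,0,0,0,0],[0.033,-0.0021,0,0,0,0],[0.035,-0.0023,0,0,0,0]]'
```

```text
time_s: 10.07
position: [0.5091, 0.2552, 0.0781]
tcp_rot: [[-0.998, 0.063, 0.001], [0.063, 0.998, 0.0], [-0.001, 0.0, -1.0]]
force: [0.6, -0.2, -1.9]
opening: 0.203
grasp_force: 30.0
```

```bash
python3 -m handwheel '[[0.003,-0.0002,0,0,0,0],[0.006,-0.0004,0,0,0,0],[0.009,-0.0006,0,0,0,0],[0.012,-0.0008,0,0,0,0],[0.014,-0.0009,0,0,0,0],[0.015,-0.001,0,0,0,0],[0.016,-0.001,0,0,0,0],[0.016,-0.001,0,0,0,0]]'
```

```text
time_s: 10.73
position: [0.5244, 0.2542, 0.0781]
tcp_rot: [[-0.998, 0.063, 0.0], [0.063, 0.998, 0.0], [-0.0, 0.0, -1.0]]
force: [-0.4, -0.6, -1.4]
opening: 0.206
grasp_force: 30.0
```

```bash
python3 -m handwheel '[[0.0005,0,0,0,0,0],[0.001,0,0,0,0,0],[0.0015,-0.0001,0,0,0,0],[0.002,-0.0001,0,0,0,0],[0.0025,-0.0002,0,0,0,0],[0.003,-0.0002,0,0,0,0],[0.003,-0.0002,0,0,0,0],[0.003,-0.0002,0,0,0,0]]'
```

```text
time_s: 11.4
position: [0.5273, 0.254, 0.0781]
tcp_rot: [[-0.998, 0.063, 0.0], [0.063, 0.998, 0.0], [-0.0, 0.0, -1.0]]
force: [0.6, -1.0, -1.4]
opening: 0.203
grasp_force: 30.0
```

```bash
python3 -m handwheel '[[0.0003,0,0,0,0,0],[0.0006,0,0,0,0,0],[0.0009,0,0,0,0,0],[0.0012,-0.0001,0,0,0,0],[0.0015,-0.0001,0,0,0,0],[0.0018,-0.0001,0,0,0,0],[0.002,-0.0001,0,0,0,0],[0.002,-0.0001,0,0,0,0]]'
```

```text
time_s: 12.07
position: [0.5282, 0.2539, 0.0779]
tcp_rot: [[-0.998, 0.063, -0.002], [0.063, 0.998, -0.0], [0.002, -0.0, -1.0]]
force: [-4.3, 0.7, 0.0]
opening: 0.207
grasp_force: 30.0
```

Contact starts at x ≈ 0.528, as predicted. I'll push slightly further to confirm the stop.

```bash
python3 -m handwheel '[[0.0003,0,0,0,0,0],[0.0006,0,0,0,0,0],[0.0009,-0.0001,0,0,0,0],[0.0012,-0.0001,0,0,0,0],[0.0012,-0.0001,0,0,0,0],[0.0012,-0.0001,0,0,0,0],[0.0012,-0.0001,0,0,0,0],[0.0012,-0.0001,0,0,0,0]]'
python3 - <<'E'
from h import *
im,d=cams.capture("side");b=cv2.resize(im[170:250,220:320],(750,600),interpolation=2);cv2.imwrite("pics/g3.png",b)
E
```

```text
time_s: 12.73
position: [0.5282, 0.2538, 0.0777]
tcp_rot: [[-0.998, 0.063, -0.005], [0.063, 0.998, -0.0], [0.005, -0.001, -1.0]]
force: [-6.7, 1.1, 1.2]
opening: 0.202
grasp_force: 30.0
```

View pics/g3.png

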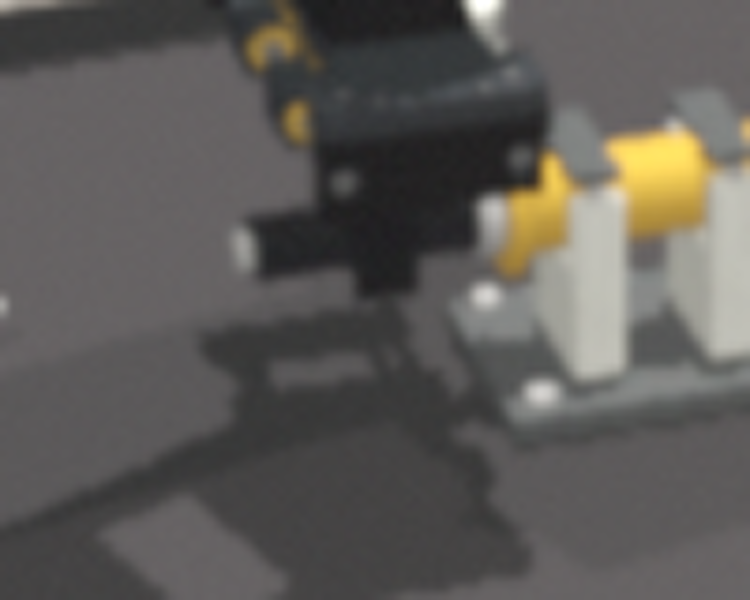

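Seated: the collar at crop (490,225) sits against the brass flange at about 7 N. I'll draw straight out and lift.

```bash
python3 -m handwheel '[[-0.003,0.0002,0,0,0,0],[-0.01,0.0006,0,0,0,0],[-0.02,0.0013,0,0,0,0],[-0.03,0.0019,0,0,0,0],[-0.04,0.0026,0,0,0,0],[-0.05,0.0032,0,0,0,0],[-0.06,0.0039,0,0,0,0],[-0.07,0.0045,0,0,0,0]]'
python3 -m handwheel '[[-0.01,0.0006,0,0,0,0],[-0.02,0.0013,0,0,0,0],[-0.03,0.0019,0,0,0,0],[-0.04,0.0026,0,0,0,0],[-0.05,0.0032,0,0,0,0],[-0.055,0.0035,0,0,0,0],[-0.055,0.0035,0,0,0,0],[-0.055,0.0035,0,0,0,0]]'
```

```text
time_s: 13.45
position: [0.4593, 0.2584, 0.0782]
tcp_rot: [[-0.998, 0.063, 0.0], [0.063, 0.998, 0.0], [-0.0, 0.0, -1.0]]
force: [-0.4, -0.4, -1.7]
opening: 0.206
grasp_force: 30.0
time_s: 14.12
position: [0.4056, 0.262, 0.0781]
tcp_rot: [[-0.998, 0.062, 0.001], [0.062, 0.998, 0.0], [-0.001, 0.0, -1.0]]
force: [0.1, 0.5, -1.2]
opening: 0.202
grasp_force: 30.0
```

```bash
python3 -m handwheel '[[0,0,0.025,0,0,0],[0,0,0.055,0,0,0],[0,-0.01,0.08,0,0,-0.005],[0.01,-0.035,0.08,0,0,-0.01],[0.025,-0.065,0.08,0,0,-0.015],[0.04,-0.095,0.08,0,0,-0.015],[0.06,-0.125,0.08,0,0,-0.015],[0.08,-0.15,0.08,0,0,-0.015]]'
python3 -m handwheel '[[0.015,-0.015,0,0,0,0],[0.03,-0.03,0,0,0,0],[0.042,-0.038,-0.01,0,0,0],[0.045,-0.039,-0.02,0,0,0],[0.045,-0.039,-0.03,0,0,0],[0.045,-0.039,-0.031,0,0,0],[0.045,-0.039,-0.031,0,0,0],[0.045,-0.039,-0.031,0,0,0]]'
python3 - <<'E'
from h import *
for n in("top","side"):
    im,d=cams.capture(n);cv2.imwrite(f"pics/{n}4.png",im)
    for q in["gauge","gauge_tip","lens"]:
        print(n,q,[(np.round(a["position"],1).tolist(),round(a["conf"],2)) for a in models.tip_of(q,n)][:6])
a=cv2.imread("pics/top4.png")[130:210,265:345];b=cv2.imread("pics/side4.png")[170:250,310:410]
a=cv2.resize(a,(400,400),interpolation=2);b=cv2.resize(b,(500,400),interpolation=2)[:,:400]
o=np.zeros((400,800,3),np.uint8);o[:,:400]=a;o[:,400:]=b;cv2.imwrite("pics/g4.png",o)
E
```

```text
time_s: 14.78
position: [0.4867, 0.1097, 0.1584]
tcp_rot: [[-0.996, 0.093, 0.001], [0.093, 0.996, -0.0], [-0.001, -0.0, -1.0]]
force: [0.8, 0.1, -2.7]
opening: 0.202
grasp_force: 30.0
time_s: 15.45
position: [0.5292, 0.0737, 0.1267]
tcp_rot: [[-0.996, 0.091, -0.002], [0.091, 0.996, 0.0], [0.002, 0.0, -1.0]]
force: [0.6, -0.2, -1.8]
opening: 0.205
grasp_force: 30.0
top gauge [([380.4, 152.0], 0.71), ([468.2, 165.8], 0.7), ([377.7, 292.9], 0.52)]
top gauge_tip [([369.9, 315.2], 0.68), ([398.9, 168.4], 0.66), ([297.0, 191.6], 0.56), ([476.8, 144.9], 0.5)]
top lens [([297.4, 170.5], 0.85), ([323.9, 230.8], 0.21)]
side gauge [([517.2, 386.3], 0.87), ([314.8, 211.4], 0.78), ([457.1, 291.1], 0.72), ([263.2, 341.0], 0.64)]
side gauge_tip [([450.6, 310.9], 0.85), ([343.9, 208.9], 0.77), ([226.0, 338.8], 0.66), ([559.1, 388.4], 0.6)]
side lens [([374.0, 205.3], 0.61)]
```

View pics/g4.png

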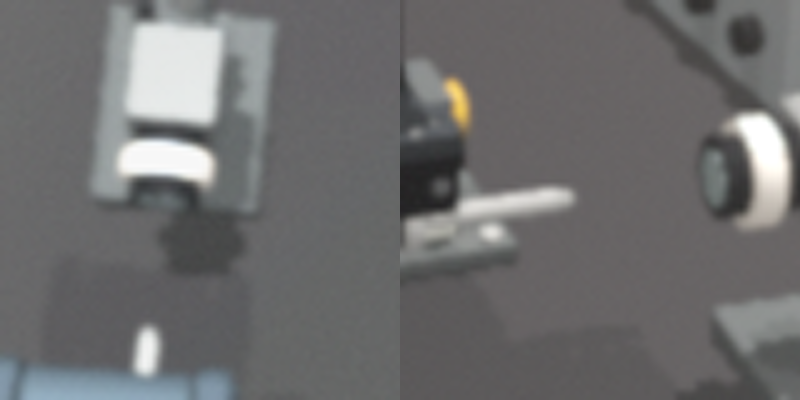

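```bash
python3 - <<'E'
from h import *
np.set_printoptions(precision=4,suppress=True)
T=lambda x,y:(x/5+265-.4,y/5+130-.4); S=lambda x,y:((x-400)/5+310-.4,y/5+170-.4)
t,dt=tri(T(149,326),S(577,196));print("tip",t,dt)
pr=np.array([.5297,.0737,.1195])+.12*np.array([.9957,-.0925,0]);print("pred tip",pr)
print("housing corners z.145",[at_z("top",T(x,y),.145) for x,y in((134,22),(221,27),(127,121),(214,126))])
print("ring ends z.12",[at_z("top",T(x,y),.12) for x,y in((117,165),(214,171))])
print("barrel ends z.12",[at_z("top",T(x,y),.12) for x,y in((128,198),(199,203))])
g=tri(T(163.5,203),S(713,176));print("glass tri",g)
for m in([.7205,.0547,.12],[.720,.053,.12]): print(proj("top",[m]),proj("side",[m]))
print("seen side glass",S(713,176), "side ray at y=.053..:",)
o,r=ray("side",S(713,176)); 
for y in(.051,.053,.055): print(o+r*(y-o[1])/r[1])
o,r=ray("side",S(577,196)); 
for y in(.060,.062,.064): print(o+r*(y-o[1])/r[1])
# depth-based check of glass/housing: base edges refit from this picture
b=[at_z("top",T(*p),.015) for p in((110,5),(274,19),(91,194),(258,212))];print(np.array(b))
E
```

```text
tip [0.6513 0.0631 0.1192] 0.0027377381494454226
pred tip [0.6492 0.0626 0.1195]
housing corners z.145 [array([0.8168, 0.0712, 0.145 ]), array([0.8138, 0.0229, 0.145 ]), array([0.7601, 0.075 , 0.145 ]), array([0.7571, 0.0269, 0.145 ])]
ring ends z.12 [array([0.7418, 0.0816, 0.12  ]), array([0.7381, 0.0273, 0.12  ])]
barrel ends z.12 [array([0.7228, 0.0754, 0.12  ]), array([0.7198, 0.0357, 0.12  ])]
glass tri (array([0.7196, 0.0556, 0.1203]), np.float64(0.0003396604337630166))
[[297.6066 169.9762]] [[372.7748 205.0046]]
[[298.2153 170.1484]] [[372.9203 205.3708]]
seen side glass (372.20000000000005, 204.79999999999998) side ray at y=.053..:
[0.7168 0.051  0.1232]
[0.718  0.053  0.1219]
[0.7191 0.055  0.1207]
[0.6512 0.06   0.1211]
[0.6522 0.062  0.1198]
[0.6532 0.064  0.1186]
[[ 0.8684  0.0908  0.015 ]
 [ 0.8594 -0.0074  0.015 ]
 [ 0.7521  0.1017  0.015 ]
 [ 0.7407  0.0027  0.015 ]]
```

Tip to glass along the axis still needs about 39 mm forward, −5 mm in y and +0.7 mm in z. The yaw agrees, −5.3° for the reader against −5.2° for the tool.

```bash
python3 -m handwheel '[[0.005,-0.001,0.0007,0,0,0],[0.011,-0.002,0.0007,0,0,0],[0.018,-0.003,0.0007,0,0,0],[0.025,-0.004,0.0007,0,0,0],[0.031,-0.0045,0.0007,0,0,0],[0.036,-0.005,0.0007,0,0,0],[0.039,-0.005,0.0007,0,0,0],[0.039,-0.005,0.0007,0,0,0]]'
python3 - <<'E'
from h import *
for n in("top","side"):
    im,d=cams.capture(n);cv2.imwrite(f"pics/{n}5.png",im)
a=cv2.imread("pics/top5.png")[150:200,275:325];b=cv2.imread("pics/side5.png")[180:230,320:380]
a=cv2.resize(a,(350,350),interpolation=2);b=cv2.resize(b,(420,350),interpolation=2)
o=np.zeros((350,770,3),np.uint8);o[:,:350]=a;o[:,350:]=b;cv2.imwrite("pics/g5.png",o)
E
```

```text
time_s: 16.52
position: [0.5704, 0.0677, 0.1277]
tcp_rot: [[-0.996, 0.093, 0.001], [0.093, 0.996, -0.0], [-0.001, 0.0, -1.0]]
force: [-0.1, -0.3, -1.9]
opening: 0.2
grasp_force: 30.0
```

View pics/g5.png

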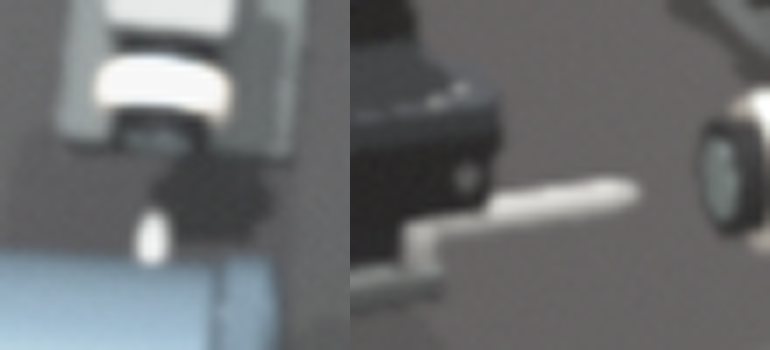

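The picture shows the tip at crop (640,188), a short gap before the glass at (720,177), and nothing touching. I'll check the numbers and the level.

```bash
python3 - <<'E'
from h import *
np.set_printoptions(precision=4,suppress=True)
T=lambda x,y:(x/7+275-.43,y/7+150-.43); S=lambda x,y:((x-350)/7+320-.43,y/7+180-.43)
t,dt=tri(T(154,208),S(640,188));g,dg=tri(T(163,144),S(720,177));print("tip",t,dt,"glass",g,dg)
D=np.array([.9957,-.0926,0]);v=g-t;print("along",v@D,"lat",v@[.0926,.9957,0],"z",v[2])
tcp=np.array([.5704,.0677,.1203])
P=proj("side",[tcp+D*s for s in(.05,.07,.09,.11,.12)]);print("pred crop px side",np.c_[(P[:,0]+.43-320)*7+350,(P[:,1]+.43-180)*7])
im=cv2.resize(cv2.imread("pics/side5.png")[180:230,320:380],(420,350),interpolation=2).mean(2)
for x in range(450,640,20):
    c=im[150:240,x-350]; w=np.clip(c-125,0,None); w[np.abs(np.arange(90)-np.argmax(w))>22]=0
    print(x,round(150+(w*np.arange(90)).sum()/w.sum(),1),end="; ")
E
```

```text
tip [0.6927 0.058  0.1203] 0.0023486646943874077 glass [0.7195 0.0541 0.121 ] 0.0005700363787780572
along 0.027073960524351043 lat -0.0013992725602903658 z 0.0006681423384496954
pred crop px side [[438.0097 219.1313]
 [495.6775 210.951 ]
 [552.8763 202.8338]
 [609.6145 194.7785]
 [637.8136 190.7738]]
450 225.8; 470 223.9; 490 213.1; 510 206.2; 530 203.9; 550 200.0; 570 198.1; 590 194.9; 610 192.1; 630 191.6;
```

The rod is level: its slope in the side view is −0.141 against −0.142 for a level rod. Centring is within about 1 mm, and the gap is 27–30 mm. I'll make a small trim, let it settle and hand in.

```bash
python3 -m handwheel '[[-0.0005,-0.0003,0,0,0,0],[-0.001,-0.0006,0.0002,0,0,0],[-0.001,-0.0006,0.0002,0,0,0],[-0.001,-0.0006,0.0002,0,0,0],[-0.001,-0.0006,0.0002,0,0,0],[-0.001,-0.0006,0.0002,0,0,0],[-0.001,-0.0006,0.0002,0,0,0],[-0.001,-0.0006,0.0002,0,0,0]]'
python3 -c "
from rig import bot
print(bot.hand_in())"
```

```text
time_s: 17.28
position: [0.5684, 0.0672, 0.128]
tcp_rot: [[-0.996, 0.093, 0.0], [0.093, 0.996, 0.0], [-0.0, 0.0, -1.0]]
force: [-0.4, 0.0, -1.3]
opening: 0.205
grasp_force: 30.0
the job is handed in; nothing more can be done
None
```

I handed the job in at 17.3 s: the collared gauge was pushed in until its collar stopped on the sleeve at about 7 N, drawn right out, and is now held level about 30 mm short of the lens, centred to about 1 mm; the plain pin was not touched.

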